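# Unlock the beetle's display tray and draw it out

## Robot

A 7-joint arm with a two-finger parallel gripper is mounted at the origin on the work surface. World frame = base frame: x ahead of the robot, y to its left, z up, the work surface at z = 0. Lengths are in m, angles in rad, forces in N, time in s.
With the tool pointing down it reaches from about 0.425 to 0.925 m from the base axis. Payload 6.8 kg.
Tool frame: the origin (TCP) lies midway between the tips of the shut fingers; the grasp point (between the pads) lies 19 mm behind it; z points along the fingers, y is the line along which they close (so a half turn about z gives the same grasp; the last joint's range is limited). The gripper opens to 85 mm and grips with 20 to 120 N. Pads are 22 mm wide; open, the fingers measure 114 mm over their backs; the gripper's body (76 mm by 85 mm) begins 54 mm behind the grasp point. The pads swing forward as they close: fully open they stand 13 mm farther back than shut.
Start: joints at [1.081, 0.477, 0.022, 1.555, -0.011, 1.109, -0.083], TCP at [0.252, -0.626, 0.231] pointing down, gripper open.
Joint ranges: [-2.96, 2.96], [-0.34, 2.1], [-1.41, 1.46], [0.24, 2.44], [-1.37, 4.51], [0.17, 1.92], [-2.96, 2.96]. Speed limits (rad/s): [2.39, 2.39, 3.14, 3.14, 3.14, 3.14, 3.14].

## Interface

Orientations are given as a rotation vector (axis times angle).
In Python, from bench import r gives the robot as it stands.
- The arm moves only by the tool servo_tool, never from a script. Its arguments are lists of equal length, an entry for each row: "turn": the turn, a rotation vector about the world's x, y, z in units of 5 degrees (1.0 is 5 degrees), a list of three; "slide": the shift along the world's x, y, z in units of 30 mm (1.0 is 30 mm), a list of three; "hand": the opening, from 0 (shut) to 1 (fully open). In form: {"turn": [[rx, ry, rz], ...], "slide": [[dx, dy, dz], ...], "hand": [hand, ...]}. A call has 1 to 8 rows; each row is the pose to reach, as a shift and turn from the pose commanded when the call began; what a row does not reach only later rows make up. A row lasts 1/8 s, in which the tool goes at most 62.5 mm and 10.7 degrees, less where a joint would pass 70% of its speed; a pose out of reach is approached as far as the arm can. A call with a gripper value outside its range is refused whole. The fingers move at their own pace and stop on an object; "squeeze" is the grip in N (left out, the last holds). Time passes only in rows, so rows that repeat a pose let the fingers close. It gives the time, the measured TCP pose, the force, the opening and the grip force at its end, in the units of the state.
- r.get_obs(): the state, without advancing time (a new reading comes with each control period).
- r.grab_frame(name): name is "scene" or "side" or "wrist"; returns (picture, depth): 420x560x3 uint8, red, green, blue; 420x560 float32, m along the optical axis (not along the pixel's ray), 0 where there is no reading.
- r.get_calibration(name): a dict with "fovy" (degrees; the focal length in pixels is half the picture's height over the tangent of half this angle, whatever the lens; pixels are square), "cx", "cy" (the principal point, pixels), "k1" (the pictures are not rectified: a ray, as slopes to the right and down, at radius r is drawn at 1 + k1 r^2 times it, then the intrinsics apply), "R" (3x3) and "t" (3): a world point X has camera coordinates R X + t. Camera axes: x right, y down, z forward; pixel columns grow to the right and rows downward; lengths in m; the calibration is good to about 2 mm. A picture is of the moment at which its call begins: read the wrist's pose just before it. get_calibration takes no time and is no camera call; for the wrist camera it gives the pose at the moment of the call.
- r.hand_in(): hands the job in; it is judged then, once.
The state is a dict: "clock": time; "joints": joint angles; "qvel": joint speeds; "tau": joint torques, N m; "tcp_pos": TCP position; "orientation": TCP orientation; "contact_force": force on the tool from outside, world axes, zero at the start; "moment": the same for the moment, N m; "grip_width": finger opening in m; "gripper_force": force on a finger pad.
Only numpy, scipy, OpenCV 4.12 (cv2) and the standard library are available. Lean on these libraries where they do the work, as an engineer would, in place of code of your own. Each camera call takes 0.05 s, during which the arm holds its last target. There are 200 camera calls.

## Task

The tin tray with the silver beetle is locked in its display dock. Swing the brass keeper fully aside (a quarter turn), slide the bolt with the black knob fully back, then draw the tray out towards the robot's side, flat on the counter, until more than half of its length is out past the front ends of the green rails but its back end is still between them. The beetle must ride along upright in the tray; leave the fish, the key and the jar where they are and let go of everything.

Things in the scene. Friction and masses are not known exactly. Their poses are not given: they have to be found in the camera images.
- dock: Green dock fixed to the counter, may be turned. Origin on the counter midway between the front ends of its rails; x runs inwards along the rails, away from the robot, y to the left, z up. Rails: x 0 to 150 mm, 14 wide, 18 high, inner faces at y +-78; front open. Right of them a 6 mm plate (x -40 to 20, y -243 to -88) carries bolt and keeper; bolt channel walls 16 high (x -22 to 2, y -195 to -95).
- keeper (a joint): Brass keeper, the first catch: level bar 14 mm wide, 24 to 36 mm above the counter, turning about keeper_pivot, free end 69 mm from it. Rad: 0 to 0.06 at the start = along dock +y, its end facing the bolt's black block 3 mm away, so the bolt cannot open; grows as the free end swings towards the robot (dock -x, counter-clockwise from above); stop at 1.6. 1 to 2 N turns it; it stays where left.
- keeper_pivot (a point): Upright pivot axis of the keeper, at dock x -10, y -220 mm, 30 mm above the counter (half the bar's thickness). Hub 10 mm in radius, top 38 mm above the counter, a 2 mm pin head on it.
- keeper_end (a point): Middle of the free end face of the keeper bar, 30 mm above the counter.
- bolt (a joint): The bolt, the second latch: travel in m, 0 = closed, 0.040 = fully back (end stop); slides in dock -y (to the right). Its steel bar is 12 mm wide, 7 to 17 mm above the counter, along dock x -10 mm; closed, it reaches 25 mm across the front of the tray at the right corner and blocks it. About 1.5 N slides it once the keeper is aside; it stays where left.
- bolt_knob (a point): Axis of the bolt's black knob, 48 mm above the counter; bolt closed: dock x -10, y -140 mm. Knob upright, 18 mm in diameter, 38 to 58 mm above the counter; under it, from 17 to 38 mm, a black block 22 mm (dock x) by 18 mm (dock y), flush with the knob in y. Left of it, 56 mm are free up to the tray, above the bar and the rail.
- tray_center (a point): Centre (15 mm up) of the loose tin tray with a red rim: 130 mm along its x, which lies along dock x, 150 mm along y, 30 mm high, walls and floor 4 mm, 0.3 to 0.46 kg. It slides on the counter with 3 mm play to each rail; at the start its centre is at dock x 75 to 77 mm.
- tray_far_lip (a point): Middle of the top edge of the tray's far wall (straight, upright), at its outer face: 65 mm beyond the tray's centre, 30 mm up. Behind it lie only two 18 mm high corner stops (dock x 144 to 154, |y| 62 to 92 mm); the 124 mm between them is open counter, free for 60 mm back.
- beetle_center (a point): Silver tin beetle standing loose in the tray, about 55 by 34 mm, 34 mm high, 60 g; its centre, 16 mm above its underside.
- fish_center (a point): Orange celluloid fish, 68 mm long, 38 mm high, standing on the counter; its middle. Not to be moved.
- key_center (a point): Brass key lying flat on the counter, about 70 mm long; its middle. Not to be moved.
- jar_center (a point): Blue ceramic bead jar, 52 mm in diameter, 61 mm high; its middle, 26 mm above the counter. Not to be moved.
There are look-alikes about, which are no part of the job. What is meant by the part that bears beetle_center is not pink or turquoise, and is the larger of those in its own colour.

How it is judged:
By the outcome, as a careful person would: the job done as asked, in the order asked, and still so for the second after the job is handed in, with the robot touching nothing.
It also fails if it takes over 61 s, if anything falls off the work surface, if the arm or the gripper's body presses on something with over 40 N, if the wrist force passes 120 N, or if a joint passes its speed limit or range.

## Working session

There is one attempt and no reset: what is moved stays moved. The work goes in short steps, Python scripts to look and compute and a tool call to move; the robot and the scene stay as the last step left them, time stands still between calls to the robot, and variables do not carry over. Pictures are saved under pics/ and viewed, at most 10 in all, crops included, and the job is handed in when it is done.

Besides the shell and the picture viewer there is one more tool, called after "Call:" by a JSON object that holds its "method" and its "body". servo_tool: Moves the arm, as the interface text tells. Its arguments: {"type":"object","properties":{"turn":{"type":"array"},"slide":{"type":"array"},"hand":{"type":"array"},"squeeze":{"type":"number"}},"required":["turn","slide","hand"]}

```bash
mkdir -p pics; ls; cat > h.py <<'E'
import numpy as np, cv2
from bench import r
def grab(n,save=None):
    c=r.get_calibration(n); im,d=r.grab_frame(n)
    if save: cv2.imwrite('pics/'+save,im[:,:,::-1]); np.savez('pics/'+save[:-4],im=im,d=d,**c)
    return im,d,c
def load(s):
    z=np.load('pics/'+s+'.npz'); return z['im'],z['d'],{k:z[k] for k in z.files if k not in('im','d')}
def K(c,h=420):
    f=h/2/np.tan(np.radians(float(c['fovy']))/2)
    return np.array([[f,0,float(c['cx'])],[0,f,float(c['cy'])],[0,0,1]]),np.array([float(c['k1']),0,0,0,0])
def rays(c,uv):
    k,D=K(c); p=cv2.undistortPointsIter(np.array(uv,float).reshape(-1,1,2),k,D,None,None,(3,50,1e-9))[:,0]
    return np.c_[p,np.ones(len(p))]
def onplane(c,uv,z):
    q=rays(c,uv)@np.array(c['R']); o=-np.array(c['R']).T@np.array(c['t'])
    return o+q*((z-o[2])/q[:,2])[:,None]
def bydepth(c,uv,d):
    q=rays(c,uv)*np.array([d[int(round(v)),int(round(u))] for u,v in uv])[:,None]
    return (q-np.array(c['t']))@np.array(c['R'])
def proj(c,X):
    k,D=K(c); return cv2.projectPoints(np.array(X,float).reshape(-1,3),cv2.Rodrigues(np.array(c['R'],float))[0],np.array(c['t'],float),k,D)[0][:,0]
E
python3 - <<'E'
from h import *
for n in('scene','side'):
    im,d,c=grab(n,n+'0.png'); print(n,c['fovy'],c['k1'],-np.array(c['R']).T@c['t'])
print(r.get_obs())
a=cv2.imread('pics/scene0.png');b=cv2.imread('pics/side0.png')
E
```

```text
pics
scene 46.081527493530004 0.024256935440458337 [1.27641894 0.2697588  0.58303042]
side 44.23736137933395 -0.15183017965669499 [ 0.44703151 -0.54532768  0.75553198]
{'clock': 0.1, 'joints': array([ 1.08092683,  0.47775285,  0.02234313,  1.55634062, -0.01149067,
        1.10929883, -0.08307831]), 'qvel': array([ 4.50193865e-04, -2.33194736e-03,  8.57915786e-05, -1.89335506e-03,
        2.05602141e-04,  1.16564688e-04,  2.38381867e-04]), 'tau': array([ 4.39913711e-03, -5.97761893e+01,  1.61424547e+00, -2.81954563e+01,
        1.29027411e-02,  5.02833733e-03,  3.52323866e-05]), 'tcp_pos': array([ 0.2512698 , -0.62591773,  0.23040425]), 'orientation': array([-3.08293565e+00, -5.95811547e-01,  6.98472709e-04]), 'contact_force': array([ 1.4519006 ,  0.13554105, -0.15937276]), 'moment': array([ 0.03197016, -0.0066577 , -0.00656888]), 'gripper_force': 0.0, 'grip_width': 0.08563360021142431}
```

View pics/scene0.png

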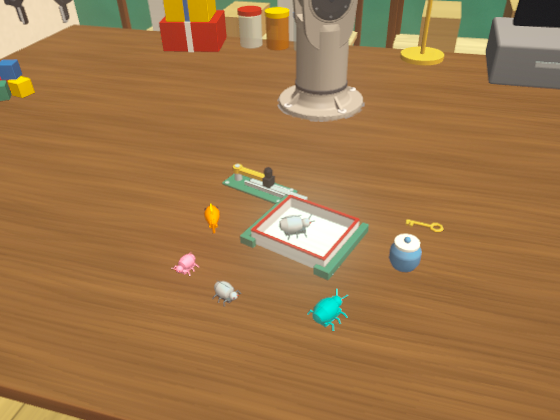

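View pics/side0.png

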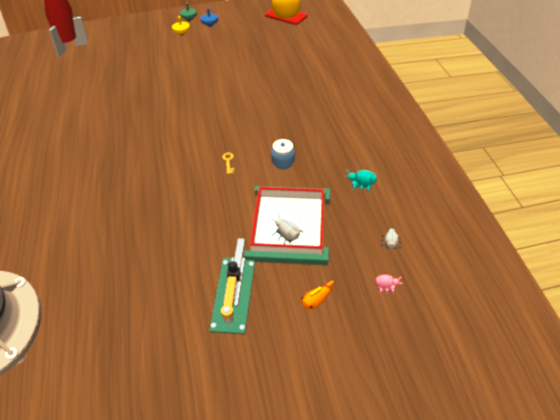

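The scene view has these candidates for the beetle: silver in the tray (293,224), small silver (225,291), pink (187,263) and turquoise (330,310). In the side view they are at (287,228), (391,238), (388,283) and (364,179). I choose the larger silver one, in the tray. Also in the side view: keeper hub about (227,312), knob (233,268), tray rim 253–327 × 187–250, fish (318,295), key (228,162), jar (283,153). Next is a close crop.

```bash
python3 - <<'E'
from h import *
for n in('side0','scene0'):
    im,d,c=load(n)
    h=cv2.cvtColor(im,cv2.COLOR_RGB2HSV).astype(int)
    red=(((h[...,0]<6)|(h[...,0]>174))&(h[...,1]>190)&(h[...,2]>110)).astype(np.uint8)
    x0,x1,y0,y1=(240,340,175,265) if n=='side0' else (240,370,190,275)
    m=np.zeros_like(red); m[y0:y1,x0:x1]=red[y0:y1,x0:x1]
    pts=cv2.findNonZero(m)[:,0]; P=onplane(c,pts,0.03)[:,:2].astype(np.float32)
    rc=cv2.minAreaRect(P); print(n,'red',len(pts),rc); print(cv2.boxPoints(rc))
    g=((h[...,0]>70)&(h[...,0]<90)&(h[...,1]>120)&(h[...,2]<150)).astype(np.uint8)
    m=np.zeros_like(g); m[150:350,200:380]=g[150:350,200:380]
    o=im[145:340,200:340] if n=='side0' else im[155:280,200:380]
    cv2.imwrite('pics/c_%s.png'%n,cv2.resize(o[:,:,::-1],None,fx=4 if n=='scene0' else 3,fy=4 if n=='scene0' else 3,interpolation=cv2.INTER_CUBIC))
    # knob: dark pixels ; keeper: yellow
    kx0,kx1,ky0,ky1=(205,255,235,335) if n=='side0' else (220,300,155,200)
    s=np.zeros_like(g);s[ky0:ky1,kx0:kx1]=1
    dk=((h[...,2]<50)*s).astype(np.uint8); yl=((abs(h[...,0]-23)<6)&(h[...,1]>120)&(h[...,2]>140)).astype(np.uint8)*s
    for nm,mm,z in(('dark',dk,.048),('yel',yl,.036)):
        q=cv2.findNonZero(mm)[:,0]; print(nm,len(q),q.min(0),q.max(0)); Q=onplane(c,q,z)[:,:2].astype(np.float32); print(cv2.minAreaRect(Q),Q.mean(0))
E
```

```text
side0 red 399 ((0.5900406837463379, 0.10407798737287521), (0.15057897567749023, 0.13086414337158203), 73.05995178222656)
[[0.5055105  0.0511203 ]
 [0.6306965  0.0129903 ]
 [0.67457086 0.15703568]
 [0.5493849  0.19516568]]
dark 60 [229 265] [238 279]
((0.4663694500923157, -0.01727253571152687), (0.03019816242158413, 0.013943209312856197), 87.0159912109375) [ 0.4673477  -0.01313211]
yel 346 [212 257] [235 318]
((0.4503932297229767, -0.034003689885139465), (0.12443825602531433, 0.03294463828206062), 73.24729919433594) [ 0.45130485 -0.05225754]Traceback (most recent call last):
  File "<stdin>", line 8, in <module>
TypeError: 'NoneType' object is not subscriptable
```

View pics/c_side0.png

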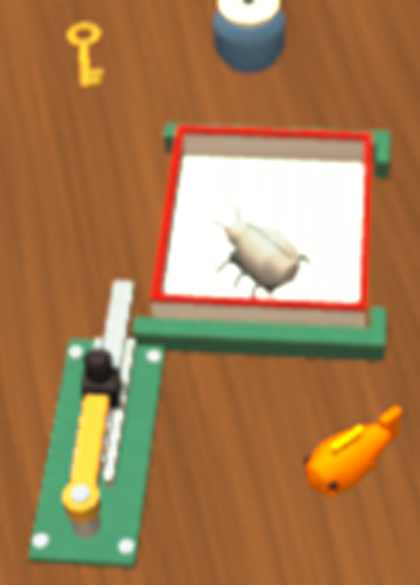

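The crop shows the larger silver beetle standing in the red-rimmed tray at crop (262,258). The hub top is at (80,493), the knob top at (97,358), and the bar is end-on to the black block.

```bash
cat >> h.py <<'E'
import json
def dock(P=None):
    o,a=json.load(open('dock.json')); x=np.array([np.cos(a),np.sin(a)]); y=np.array([-x[1],x[0]]); return np.array(o),x,y,a
def D2W(p):
    o,x,y,a=dock(); return o+p[0]*x+p[1]*y
def W2D(p):
    o,x,y,a=dock(); v=np.array(p)[:2]-o; return np.array([v@x,v@y])
E
python3 - <<'E'
from h import *
im,d,c=load('side0')
print('side hub/knob/keeper-end', onplane(c,[(226.7,309.3)],.04)[0],onplane(c,[(232.3,264.5)],.058)[0])
a=np.radians(73.06-90);x=np.array([np.cos(a),np.sin(a)])
o=np.array([.5900,.1041])-.076*x; json.dump([o.tolist(),a],open('dock.json','w')); print('o',o)
for n,p in dict(pivot=(-.01,-.22),knob=(-.01,-.14)).items(): print(n,D2W(p))
# plate & rails corners reprojection check via green contour
im2,d2,c2=load('scene0')
T=[(*D2W(p),z) for p,z in [((-.01,-.22),.04),((-.01,-.14),.058),((0,.078),.018),((0,-.078),.018),((.15,.078),.018),((.15,-.078),.018),((.011,.075),.03),((.011,-.075),.03),((.141,.075),.03),((.141,-.075),.03),((-.04,-.243),.006),((.02,-.243),.006),((-.04,-.088),.006)]]
for nm,i,cc,(x0,y0,w,hh),s in(('side0',im,c,(200,145,140,190),3),('scene0',im2,c2,(215,155,160,125),4)):
    o_=cv2.resize(np.ascontiguousarray(i[y0:y0+hh,x0:x0+w,::-1]),None,fx=s,fy=s,interpolation=cv2.INTER_CUBIC)
    for u,v in proj(cc,T): cv2.circle(o_,(int((u+.5-x0)*s),int((v+.5-y0)*s)),2,(255,0,255),-1)
    cv2.imwrite('pics/o_%s.png'%nm,o_)
A=cv2.imread('pics/o_side0.png');B=cv2.imread('pics/o_scene0.png'); A=cv2.resize(A,None,fx=.8,fy=.8) if A.shape[0]>600 else A
H=max(A.shape[0],B.shape[0]); B=cv2.resize(B,(370,int(B.shape[0]*370/B.shape[1])),interpolation=cv2.INTER_AREA)
C=np.zeros((H,A.shape[1]+370,3),np.uint8);C[:A.shape[0],:A.shape[1]]=A;C[:B.shape[0],A.shape[1]:]=B;cv2.imwrite('pics/ov.png',C);print(C.shape)
# other objects by depth, dock frame
for n,p in dict(jar=(283,155),key=(228,163),fish=(318,295),beetle=(287,228)).items():
    X=bydepth(c,[p],d)[0]; print(n,X,W2D(X))
for n,p in dict(knob=(232,264),hub=(227,309)).items(): print(n,bydepth(c,[p],d)[0])
E
```

```text
side hub/knob/keeper-end [ 0.44385117 -0.08220235  0.04      ] [ 0.46681467 -0.0079742   0.058     ]
o [0.51729761 0.12624413]
pivot [ 0.44363008 -0.08129646]
knob [ 0.46693969 -0.00476763]
(570, 790, 3)
jar [0.61653732 0.26495009 0.04111969] [0.05451897 0.16160305]
key [0.50245843 0.30899706 0.0054944 ] [-0.06744406  0.17049966]
fish [ 0.59712393 -0.08369087  0.03016373] [ 0.13753147 -0.177567  ]
beetle [0.57988249 0.07084311 0.03342224] [ 0.07601155 -0.03476182]
knob [ 0.46649639 -0.00652034  0.05763063]
hub [ 0.44441093 -0.08069164  0.03837157]
```

View pics/ov.png

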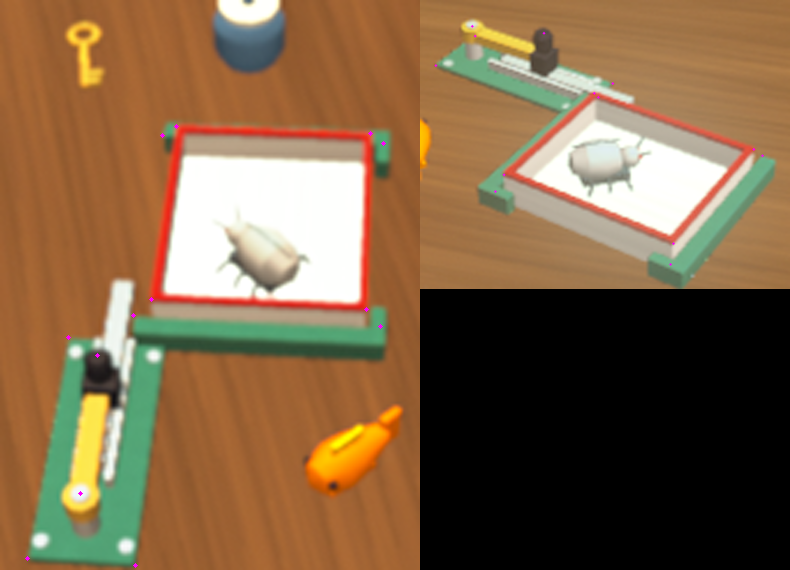

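Call:
{"method": "servo_tool", "body": {"turn": [[0,0,0.93],[0,0,1.86],[0,0,2.79],[0,0,3.72],[0,0,4.65],[0,0,5.58],[0,0,6.51],[0,0,7.44]], "slide": [[0.72,1.76,0],[1.44,3.52,0],[2.16,5.28,0],[2.88,7.04,0],[3.6,8.8,0],[4.32,10.56,0],[5.04,12.32,0],[5.76,14.08,0]], "hand": [0,0,0,0,0,0,0,0]}}

```text
clock: 1.1
tcp_pos: [0.4245, -0.2022, 0.2312]
orientation: [2.731, 1.552, -0.0]
contact_force: [-0.2, 0.6, 0.4]
grip_width: 0.0003
gripper_force: 0.0
```

Call:
{"method": "servo_tool", "body": {"turn": [[0,0,0.93],[0,0,1.86],[0,0,2.8],[0,0,2.8],[0,0,2.8],[0,0,2.8],[0,0,2.8],[0,0,2.8]], "slide": [[0.74,1.76,0],[1.48,3.52,0],[2.21,5.26,0],[2.21,5.26,-1.7],[2.21,5.26,-3.4],[2.21,5.26,-4.8],[2.21,5.26,-5.6],[2.21,5.26,-5.6]], "hand": [0,0,0,0,0,0,0,0]}}

```text
clock: 2.1
tcp_pos: [0.4889, -0.0461, 0.0616]
orientation: [-2.521, -1.869, 0.005]
contact_force: [0.1, -0.1, 0.5]
grip_width: 0.0001
gripper_force: 0.0
```

```bash
python3 - <<'E'
from h import *
o=r.get_obs(); print(o['clock'],o['tcp_pos'],W2D(o['tcp_pos']),o['joints'])
R=cv2.Rodrigues(o['orientation'])[0]; print(np.degrees(np.arctan2(R[1,1],R[0,1])),R[:,2])
im,d,c=grab('side','s1.png'); cv2.imwrite('pics/s1c.png',cv2.resize(im[200:340,190:330,::-1],None,fx=4,fy=4,interpolation=cv2.INTER_CUBIC))
E
```

```text
2.1 [ 0.4888528  -0.04609301  0.0616109 ] [ 0.02300329 -0.17314747] [ 0.3017397   0.45721824 -0.40597617  2.09869483  0.29345878  0.64376855
 -0.59934306]
-16.90360327144874 [-4.51317555e-03  4.27157563e-04 -9.99989724e-01]
```

View pics/s1c.png

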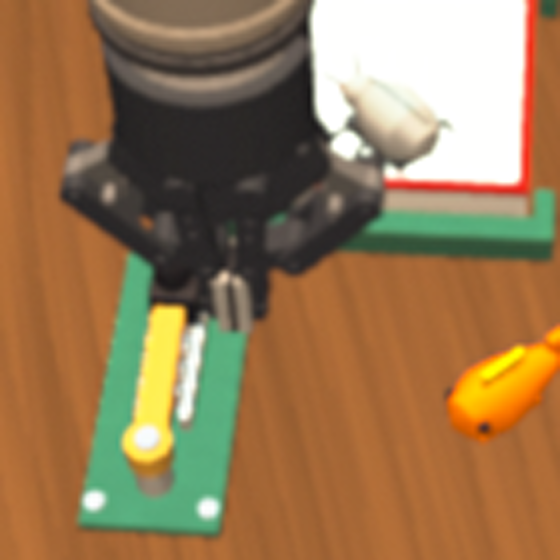

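The tip is just beyond the bar (crop (232,305)), clear of the block and the fish. I'll lower it and start swinging the keeper.

Call:
{"method": "servo_tool", "body": {"turn": [[0,0,0],[0,0,0],[0,0,0],[0,0,0],[0,0,0],[0,0,0],[0,0,0],[0,0,0]], "slide": [[0,0,-0.8],[0,0,-1.2],[-0.55,0.13,-1.2],[-0.97,0.26,-1.2],[-1.34,0.41,-1.2],[-1.71,0.35,-1.2],[-2.05,0.19,-1.2],[-2.05,0.19,-1.2]], "hand": [0,0,0,0,0,0,0,0]}}

```text
clock: 3.15
tcp_pos: [0.4276, -0.0412, 0.0272]
orientation: [-2.524, -1.869, 0.003]
contact_force: [-0.2, 0.7, 0.6]
grip_width: 0.0
gripper_force: 0.0
```

```bash
python3 - <<'E'
from h import *
o=r.get_obs(); print(o['clock'],o['tcp_pos'],W2D(o['tcp_pos']),o['joints'],o['contact_force'])
im,d,c=grab('side','s2.png'); cv2.imwrite('pics/s2c.png',cv2.resize(im[200:340,190:330,::-1],None,fx=4,fy=4,interpolation=cv2.INTER_CUBIC))
E
```

```text
3.15 [ 0.42757336 -0.04120849  0.02717693] [-0.03704046 -0.18632988] [ 0.27132151  0.44792811 -0.37755636  2.25310227  0.34368186  0.49509953
 -0.67366093] [-0.18861008  0.65985776  0.59748788]
```

View pics/s2c.png

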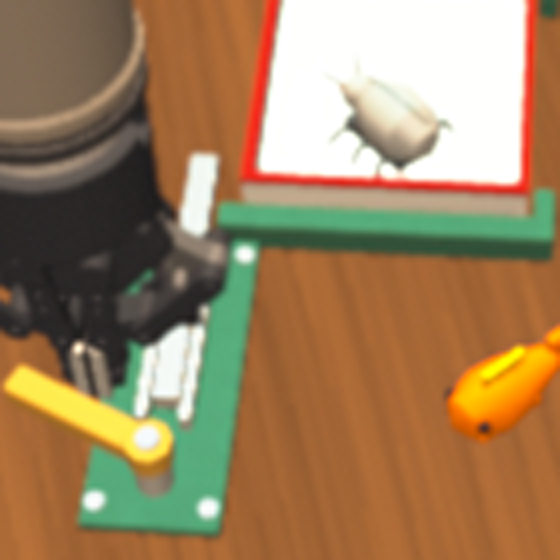

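The keeper has swung by about 60°, with its free end at crop (20,380). I'll finish the quarter turn.

Call:
{"method": "servo_tool", "body": {"turn": [[0,0,0],[0,0,0],[0,0,0],[0,0,0],[0,0,0]], "slide": [[-0.2,-0.17,0],[-0.29,-0.31,0],[-0.28,-0.52,0],[-0.32,-0.65,0],[-0.32,-0.65,0]], "hand": [0,0,0,0,0]}}

```text
clock: 3.82
tcp_pos: [0.4197, -0.0571, 0.0272]
orientation: [-2.52, -1.872, -0.004]
contact_force: [0.3, 12.5, -1.6]
grip_width: 0.0
gripper_force: 6.0
```

```bash
python3 - <<'E'
from h import *
o=r.get_obs(); print(o['clock'],o['tcp_pos'],W2D(o['tcp_pos']),o['contact_force'])
im,d,c=grab('side','s3.png')
def keeper(im,c):
    h=cv2.cvtColor(im,cv2.COLOR_RGB2HSV).astype(int); m=((abs(h[...,0]-23)<6)&(h[...,1]>120)&(h[...,2]>140))
    v,u=np.nonzero(m); P=onplane(c,np.c_[u,v],.036)[:,:2]; Q=np.array([W2D(p) for p in P])-[-.01,-.22]
    rr=np.hypot(*Q.T); s=(rr>.02)&(rr<.075); l=cv2.fitLine(Q[s].astype(np.float32),cv2.DIST_HUBER,0,.01,.01).ravel(); print(s.sum(),Q[s].mean(0),l[:2],np.degrees(np.arctan2(-Q[s].mean(0)[0],Q[s].mean(0)[1])))
keeper(im,c)
im0,_,c0=load('side0'); keeper(im0,c0)
E
```

```text
3.825 [ 0.41974663 -0.0571494   0.02715168] [-0.03988289 -0.2038596 ] [ 0.27227303 12.51511843 -1.58918723]
262 [-0.04314188 -0.00254518] [ 0.9999905 -0.0043556] 93.37628155059515
208 [-0.00143119  0.04447379] [ 0.03064982 -0.9995302 ] 1.8431779546257114
```

12.5 N against the stop and a measured angle of about 90–93° mean the keeper is fully aside. Next I'll back off and go to the left of the knob.

Call:
{"method": "servo_tool", "body": {"turn": [[0,0,0],[0,0,0],[0,0,0],[0,0,0],[0,0,0],[0,0,0],[0,0,0],[0,0,0]], "slide": [[0.13,0.31,0],[0.13,0.31,1.3],[0.13,0.31,2.5],[1.04,1.7,2.5],[1.95,3.1,2.5],[1.95,3.1,2.3],[1.95,3.1,1.0],[1.95,3.1,0.1]], "hand": [0,0,0,0,0,0,0,0]}}

```text
clock: 4.88
tcp_pos: [0.477, 0.0313, 0.0288]
orientation: [2.525, 1.869, -0.004]
contact_force: [0.7, 0.1, -0.2]
grip_width: -0.0001
gripper_force: 0.0
```

```bash
python3 - <<'E'
from h import *
o=r.get_obs(); print(o['clock'],o['tcp_pos'],W2D(o['tcp_pos']),o['contact_force'])
im,d,c=grab('side','s4.png'); a=cv2.resize(im[200:340,190:330,::-1],None,fx=4,fy=4,interpolation=cv2.INTER_CUBIC); cv2.imwrite('pics/s4c.png',a)
E
```

```text
4.875 [0.47703761 0.03134412 0.02880366] [-0.01086211 -0.10251289] [ 0.7351349   0.06947559 -0.17863832]
```

View pics/s4c.png

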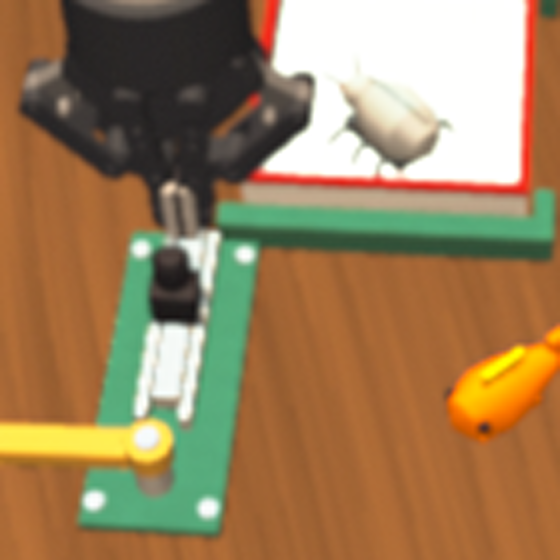

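The keeper is across (crop (0,440) to (150,440)) and the finger is just left of the knob (crop (178,210)). I'll push the bolt back.

Call:
{"method": "servo_tool", "body": {"turn": [[0,0,0],[0,0,0],[0,0,0],[0,0,0],[0,0,0],[0,0,0],[0,0,0],[0,0,0]], "slide": [[-0.1,-0.35,0],[-0.2,-0.67,0],[-0.3,-1.0,0],[-0.4,-1.33,0],[-0.48,-1.6,0],[-0.56,-1.83,0],[-0.62,-2.0,0],[-0.62,-2.0,0]], "hand": [0,0,0,0,0,0,0,0]}}

```text
clock: 5.92
tcp_pos: [0.4608, -0.0247, 0.0306]
orientation: [-2.522, -1.872, -0.007]
contact_force: [3.1, 7.0, -1.3]
grip_width: -0.0002
gripper_force: 4.0
```

```bash
python3 - <<'E'
from h import *
o=r.get_obs(); print(o['clock'],o['tcp_pos'],W2D(o['tcp_pos']),o['contact_force'])
E
```

```text
5.925 [ 0.46081903 -0.02471755  0.03062987] [-0.01004227 -0.16086768] [ 3.06382481  7.02450656 -1.33374696]
```

Call:
{"method": "servo_tool", "body": {"turn": [[0,0,0],[0,0,0]], "slide": [[-0.03,-0.1,0],[-0.03,-0.1,0]], "hand": [0,0]}}

```text
clock: 6.18
tcp_pos: [0.4608, -0.0249, 0.0307]
orientation: [-2.518, -1.875, -0.012]
contact_force: [4.8, 14.9, -2.6]
grip_width: 0.0
gripper_force: 7.7
```

```bash
python3 - <<'E'
from h import *
o=r.get_obs(); print(o['clock'],o['tcp_pos'],W2D(o['tcp_pos']),o['contact_force'])
t=D2W((.170,0)); print(t,(t-o['tcp_pos'][:2])/.03)
im,d,c=grab('side','s5.png')
h=cv2.cvtColor(im,cv2.COLOR_RGB2HSV)
E
```

```text
6.175 [ 0.46080223 -0.02492972  0.03072062] [-0.00999653 -0.16107554] [ 4.82616479 14.86280397 -2.62240371]
[0.67992138 0.07671121] [7.30397169 3.38803089]
```

15 N with no further travel means the bolt is at its end stop. Next I'll lift and go behind the far lip.

Call:
{"method": "servo_tool", "body": {"turn": [[0,0,0],[0,0,0],[0,0,0],[0,0,0],[0,0,0],[0,0,0],[0,0,0],[0,0,0]], "slide": [[0.1,0.32,0],[0.1,0.32,1.5],[0.1,0.32,3.0],[1.8,1.1,3.0],[3.5,1.9,3.0],[5.2,2.7,3.0],[6.9,3.3,3.0],[7.35,3.5,3.0]], "hand": [0,0,0,0,0,0,0,0]}}

```text
clock: 7.22
tcp_pos: [0.6808, 0.0759, 0.1195]
orientation: [-2.524, -1.871, 0.0]
contact_force: [-0.7, -1.0, -0.4]
grip_width: 0.0
gripper_force: 0.0
```

```bash
python3 - <<'E'
from h import *
o=r.get_obs(); print(o['clock'],o['tcp_pos'],W2D(o['tcp_pos']),o['contact_force'])
R=cv2.Rodrigues(o['orientation'])[0]; print(np.degrees(np.arctan2(R[1,1],R[0,1])),R[:,2])
im,d,c=grab('scene','s6.png'); a=cv2.resize(im[155:280,215:375,::-1],None,fx=4,fy=4,interpolation=cv2.INTER_CUBIC); cv2.imwrite('pics/s6c.png',a)
E
```

```text
7.225 [0.68076659 0.075916   0.11946319] [ 0.17104024 -0.00051443] [-0.72928899 -0.97603308 -0.39467638]
-16.903202368450682 [-2.87973465e-04  1.27039904e-04 -9.99999950e-01]
```

View pics/s6c.png

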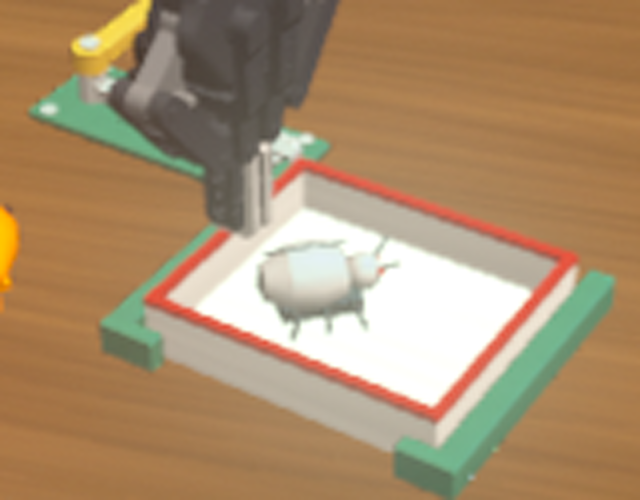

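The tray is free at the front. The finger is above and behind the middle of the far wall, seen at crop (250,230) because of its height. I'll lower it and begin a gentle pull.

Call:
{"method": "servo_tool", "body": {"turn": [[0,0,0],[0,0,0],[0,0,0],[0,0,0],[0,0,0],[0,0,0],[0,0,0],[0,0,0]], "slide": [[0,0,-1.6],[0,0,-3.1],[0,0,-3.55],[-0.19,0.06,-3.55],[-0.38,0.12,-3.55],[-0.51,0.155,-3.55],[-0.64,0.19,-3.55],[-0.77,0.23,-3.55]], "hand": [0,0,0,0,0,0,0,0]}}

```text
clock: 8.28
tcp_pos: [0.6585, 0.0815, 0.0157]
orientation: [2.522, 1.867, 0.007]
contact_force: [5.5, -1.6, 4.0]
grip_width: 0.0
gripper_force: 2.9
```

```bash
python3 - <<'E'
from h import *
o=r.get_obs(); print(o['clock'],o['tcp_pos'],W2D(o['tcp_pos']),o['contact_force'])
im,d,c=grab('side','s7.png'); a=cv2.resize(im[140:340,180:340,::-1],None,fx=3,fy=3,interpolation=cv2.INTER_CUBIC); cv2.imwrite('pics/s7c.png',a)
E
```

```text
8.275 [0.65853101 0.08152285 0.01573968] [ 0.14813578 -0.00162965] [ 5.49198469 -1.60451572  4.01502589]
```

View pics/s7c.png

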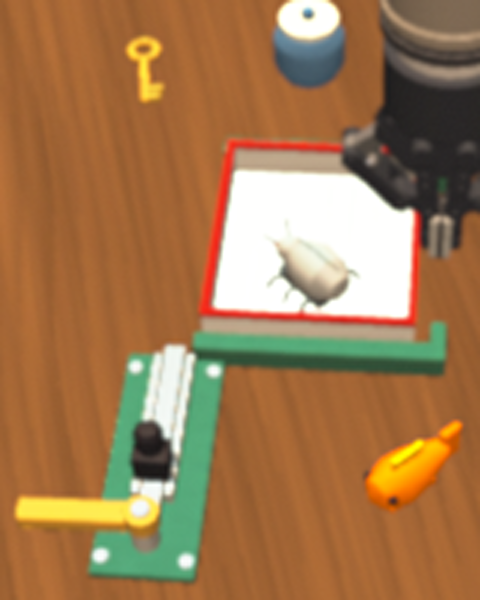

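The bolt is fully back, the keeper aside, and the tray has begun to slide with the beetle upright. I'll pull on.

Call:
{"method": "servo_tool", "body": {"turn": [[0,0,0],[0,0,0],[0,0,0],[0,0,0],[0,0,0],[0,0,0],[0,0,0],[0,0,0]], "slide": [[-0.2,0.06,0],[-0.45,0.137,0],[-0.7,0.213,0],[-0.95,0.29,0],[-1.2,0.366,0],[-1.45,0.442,0],[-1.7,0.518,0],[-1.9,0.58,0]], "hand": [0,0,0,0,0,0,0,0]}}

```text
clock: 9.32
tcp_pos: [0.6013, 0.0991, 0.0154]
orientation: [2.523, 1.868, 0.007]
contact_force: [6.5, -1.5, 4.7]
grip_width: -0.0002
gripper_force: 3.0
```

```bash
python3 - <<'E'
from h import *
o=r.get_obs(); print(o['clock'],o['tcp_pos'],W2D(o['tcp_pos']),o['contact_force'])
E
```

```text
9.325 [0.60133028 0.09914744 0.0153817 ] [ 0.08828169 -0.00143636] [ 6.48213201 -1.49123953  4.72869046]
```

Call:
{"method": "servo_tool", "body": {"turn": [[0,0,0],[0,0,0],[0,0,0],[0,0,0],[0,0,0],[0,0,0],[0,0,0],[0,0,0]], "slide": [[-0.25,0.076,0],[-0.5,0.152,0],[-0.75,0.229,0],[-1.0,0.305,0],[-1.2,0.366,0],[-1.34,0.41,0],[-1.34,0.41,0],[-0.96,0.29,0]], "hand": [0,0,0,0,0,0,0,0]}}

```text
clock: 10.32
tcp_pos: [0.5687, 0.1082, 0.0135]
orientation: [-2.522, -1.871, 0.004]
contact_force: [0.2, -0.4, 0.1]
grip_width: 0.0001
gripper_force: 0.0
```

Call:
{"method": "servo_tool", "body": {"turn": [[0,0,0],[0,0,0],[0,0,0],[0,0,0],[0,0,0],[0,0,0],[0,0,0]], "slide": [[0.1,0,0],[0.1,0,1.5],[0.1,0,3.0],[1.5,-0.4,4.0],[3.2,-0.8,4.5],[4.5,-1.2,4.5],[4.5,-1.2,4.5]], "hand": [0,0,0,0,0,0,0]}}

```text
clock: 11.2
tcp_pos: [0.7067, 0.0698, 0.1474]
orientation: [-2.527, -1.866, 0.002]
contact_force: [-1.2, 0.1, -1.1]
grip_width: -0.0003
gripper_force: 0.0
```

```bash
python3 - <<'E'
from h import *
o=r.get_obs(); print(o['clock'],o['tcp_pos'],W2D(o['tcp_pos']),o['contact_force'])
im,d,c=grab('side','s8.png'); cv2.imwrite('pics/s8c.png',cv2.resize(im[130:345,160:420,::-1],None,fx=2.5,fy=2.5,interpolation=cv2.INTER_CUBIC))
h=cv2.cvtColor(im,cv2.COLOR_RGB2HSV).astype(int)
red=(((h[...,0]<6)|(h[...,0]>174))&(h[...,1]>190)&(h[...,2]>110)).astype(np.uint8)
m=np.zeros_like(red); m[150:290,170:350]=red[150:290,170:350]
rc=cv2.minAreaRect(onplane(c,cv2.findNonZero(m)[:,0],.03)[:,:2].astype(np.float32)); print(rc,W2D(rc[0]))
E
```

```text
11.2 [0.70666241 0.06978114 0.1474214 ] [0.19759997 0.00116216] [-1.18230718  0.12933649 -1.09075972]
((0.4857364594936371, 0.1364143043756485), (0.15157465636730194, 0.13067515194416046), 72.49315643310547) [-0.03315501  0.00053292]
```

View pics/s8c.png

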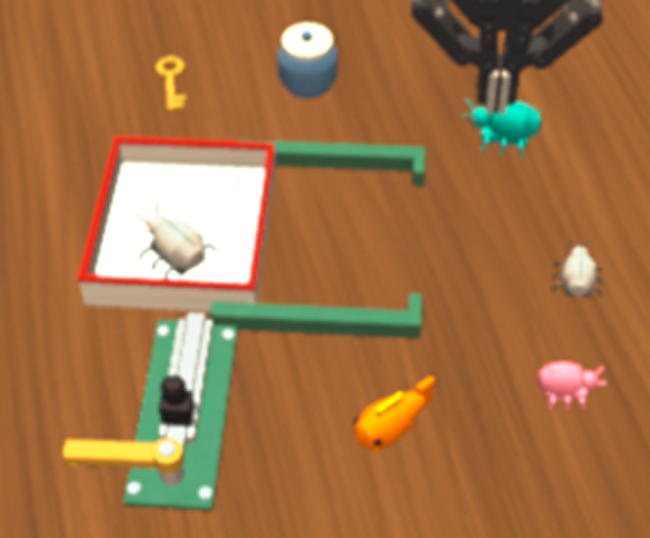

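The tray's centre is at dock x = -33 mm, so its back end is 32 mm inside the rails. The beetle is upright at crop (175,243), and the fish, key and jar are where they were. The robot touches nothing.

```bash
python3 -c "
from bench import r
print(r.hand_in())"
```

```text
the job is handed in; nothing more can be done
None
```

I handed the job in at about 11 s: the keeper is swung fully aside, the bolt is fully back, and the tray is drawn out with its back end still 32 mm between the rails, the beetle upright, the fish, key and jar where they were, and nothing held.

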